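# Sort two conduit sleeves on the gauge pin

### The job

Sort the two white conduit sleeves with the steel gauge pin: slide the sleeve whose bore passes over the pin fully down until it rests flat on the gauge's base, and leave it there. Put the other sleeve, whose bore is too small for the pin, into the red reject tray.

Things in the scene. Friction and masses are not known exactly. Their poses are not given: they have to be found in the camera images.
- sleeve_thin: White plastic conduit sleeve, a plain straight tube standing upright on the bench: outside diameter 44 mm, height 60 mm, wall 6 mm, bore 32 mm right through, so it FITS over the 24 mm gauge pin. About 60 g. Origin at the tube's centre, 30 mm above its lower end; z along the tube, up.
- sleeve_thick: White plastic conduit sleeve of the same outside size standing upright on the bench: outside diameter 44 mm, height 60 mm, but wall 13 mm and bore only 18 mm, so it does NOT fit over the gauge pin. About 60 g. Origin at the tube's centre, 30 mm above its lower end; z along the tube, up.
- gauge: Gauge fixed to the bench: dark steel base plate 90 x 90 mm and 10 mm thick with one bright upright steel pin in its middle, 24 mm in diameter, standing 50 mm above the base (pin top 60 mm above the bench); the pin's top 12 mm taper to 10 mm in diameter. Origin on the pin's axis at the underside of the base, on the bench; z up along the pin.
- tray: Red plastic open reject tray fixed to the bench, 130 x 130 mm outside, 30 mm high, walls and floor 4 to 5 mm thick. Origin at the centre of its underside, on the bench; x and y along its sides, z up.

How it is judged:
At the end, for the whole second after the job is handed in: Thin-walled sleeve on the pin and down on the base (centre within 10 mm of the axis, at most 46 mm above the gauge's underside; 40 seated), upright within 10 degrees; thick-walled sleeve in the tray, standing or lying (centre within 60 mm of its middle each way, below 50 mm); both at rest (horizontal distance between sleeve_thin and gauge below 0.01 m and z of sleeve_thin in the frame of gauge below 0.046 m and angle between sleeve_thin's own z axis and vertical below 0.17 rad and x of sleeve_thick in the frame of tray between -0.06 and 0.06 m and y of sleeve_thick in the frame of tray between -0.06 and 0.06 m and z of sleeve_thick in the frame of tray below 0.05 m and linear speed of each of sleeve_thin, sleeve_thick below 0.03 m/s); the robot touches nothing.
It also fails if it takes over 64 s, if anything falls off the work surface, if the arm or the gripper's body presses on something with over 40 N, if the wrist force passes 120 N, or if a joint passes its speed limit or range.

### The arm

A 6-joint arm with a two-finger parallel gripper is mounted at the origin on the work surface. World frame = base frame: x ahead of the robot, y to its left, z up, the work surface at z = 0. Lengths are in m, angles in rad, forces in N, time in s.
With the tool pointing down it reaches from about 0.25 to 0.775 m from the base axis. Payload 4 kg.
Tool frame: the origin (TCP) lies between the finger pads; the fingertips stand 25 mm ahead of it and the grasp point (between the pads) lies 6 mm ahead of it (robot.tip_reach is the z of the fingertips in the tool frame, in m); z points along the fingers, y is the line along which they close (so a half turn about z gives the same grasp; the last joint's range is limited). The gripper opens to 94 mm and grips with 3 to 60 N. Pads are 16 mm wide; open, the fingers measure 119 mm over their backs; the gripper's body (75 mm by 177 mm) begins 78 mm behind the grasp point.
Start: joints at [-1.386, 0.087, 1.371, -0, 1.684, -0.103], TCP at [0.156, -0.527, 0.231] pointing down, gripper open.
Joint ranges: [-3.1, 3.1], [-0.76, 2.03], [0.27, 2.55], [-1.08, 4.22], [0.17, 2.65], [-2.57, 2.57]. Speed limits (rad/s): [2.79, 2.79, 3.14, 3.14, 3.14, 3.14].

### API

Orientations are given as [roll, pitch, yaw] about the fixed x, y, z axes, in that order (R = Rz(yaw) Ry(pitch) Rx(roll)).
In Python, from bench import robot gives the robot as it stands. The module is installed in compiled form; this text tells all that it offers.
- The arm moves only by the shell command python3 -m handwheel 'ROWS'. ROWS is JSON, a list of rows, each a list of 3 entries, a list of its own where there are three numbers: the turn, a rotation vector about the world's x, y, z in units of 90 degrees (1.0 is 90 degrees), then the shift along the world's x, y, z in units of 0.05 m (1.0 is 0.05 m), then the closure, from 0 (fully open) to 1 (shut). A call has 1 to 5 rows; each row shifts and turns the commanded pose from where the row before left it; what a row does not reach is not made up. A row lasts 1/10 s, in which the tool goes at most 50 mm and 8.59 degrees, less where a joint would pass 70% of its speed; a pose out of reach is approached as far as the arm can. A call with a number of a shift or a turn outside -1 to 1 is refused whole. A call with a gripper value outside its range is refused whole. The fingers move at their own pace and stop on an object; the grip force is fixed at half the most. Time passes only in rows, so rows that do not move let the fingers close. It gives the time, the measured TCP pose, the force, the opening and the grip force at its end, in the units of the state.
- robot.get_obs(): the state, without advancing time (a new reading comes with each control period).
- robot.snapshot(name): name is "scene" or "side" or "wrist"; returns (picture, depth): 400x640x3 uint8, red, green, blue; 400x640 float32, m along the optical axis (not along the pixel's ray), 0 where there is no reading.
- robot.calibration(name): a dict with "mtx" (3x3 intrinsics, pixels), "extrinsics" (4x4, takes a point from camera to world coordinates); the wrist camera has in their place "hand_eye" (4x4, takes a point from camera to tool coordinates, whose origin is the TCP and whose axes are the flange's). Camera axes: x right, y down, z forward; pixel columns grow to the right and rows downward; lengths in m; the calibration is good to about 2 mm. A picture is of the moment at which its call begins: read the wrist's pose just before it. calibration takes no time and is no camera call.
- robot.close_job(): hands the job in; it is judged then, once.
Trained networks look in the newest picture that a camera, given by its name, has taken for a name from the list of things; names that differ only in an ending like _2 or _b are one class to them, and where a whole thing is asked for, a point or a joint stands for the part that bears it (a point fixed in the world has none). Each returns a list of dicts, best first, with "p" (0 to 1); they miss things now and then, are a little off and sometimes report something else, mostly with a low value. They report only what shows in the picture. A call takes as long as a camera call.
- robot.boxes_of(query, camera): "bbox" ([left, top, right, bottom] in pixels, round what is visible of it).
The state is a dict: "time": time; "joint_positions": joint angles; "qvel": joint speeds; "joint_torque": joint torques, N m; "tool_pos": TCP position; "ee_rot": TCP orientation; "wrist_force": force on the tool from outside, world axes, zero at the start; "wrist_torque": the same for the moment, N m; "width": finger opening in m; "finger_force": force on a finger pad.
Only numpy, scipy, OpenCV 4.12 (cv2) and the standard library are available. Lean on these libraries where they do the work, as an engineer would, in place of code of your own. Each camera call takes 0.05 s, during which the arm holds its last target. There are 200 camera calls.

## Working session

There is one attempt and no reset: what is moved stays moved. The work goes in short steps, Python scripts to look and compute and a shell command to move; the robot and the scene stay as the last step left them, time stands still between calls to the robot, and variables do not carry over. Pictures are saved under pics/ and viewed, at most 10 in all, crops included, and the job is handed in when it is done.

```bash
mkdir -p pics; cat > h.py <<'E'
import numpy as np,cv2
from bench import robot
def world(cam,d,pts):
    c=robot.calibration(cam);K=np.array(c["mtx"]);T=np.array(c["extrinsics"])
    pts=np.array(pts,float);z=d[pts[:,1].astype(int),pts[:,0].astype(int)]
    p=np.c_[(pts[:,0]-K[0,2])/K[0,0]*z,(pts[:,1]-K[1,2])/K[1,1]*z,z]
    return p@T[:3,:3].T+T[:3,3]
def cloud(cam,d):
    v,u=np.nonzero(d>0);return world(cam,d,np.c_[u,v]),u,v
E
python3 - <<'E'
from h import *
o=robot.get_obs();print(o['tool_pos'],o['ee_rot'],o['width'])
ims=[]
for n in("scene","side"):
    im,d=robot.snapshot(n);np.save(f"pics/{n}.npy",d);cv2.imwrite(f"pics/{n}.png",im[:,:,::-1]);ims.append(im)
    print(n,np.array(robot.calibration(n)["extrinsics"]).round(3).tolist())
    for q in("sleeve_thin","sleeve_thick","gauge","tray"):
        for b in robot.boxes_of(q,n)[:3]:
            x=np.array(b["bbox"]);c=[(x[0]+x[2])/2,(x[1]+x[3])/2]
            print(q,round(b["p"],2),x.round(),world(n,d,[c]).round(3))
E
```

```text
[ 0.15599957 -0.5268848   0.22930726] [-3.13937701e+00 -2.16689729e-04  2.87763145e-01] 0.09382077431719964
scene [[-0.845, 0.403, -0.351, 0.811], [0.534, 0.639, -0.553, 0.392], [0.002, -0.655, -0.755, 0.576], [0.0, 0.0, 0.0, 1.0]]
sleeve_thin 0.88 [335. 159. 358. 191.] [[ 0.492 -0.013  0.048]]
sleeve_thick 0.87 [239. 195. 268. 237.] [[ 0.69  -0.01   0.057]]
gauge 0.73 [400. 262. 477. 332.] [[0.505 0.262 0.019]]
tray 0.56 [224. 111. 308. 175.] [[ 0.562 -0.226  0.005]]
side [[-0.942, -0.219, 0.254, 0.305], [-0.336, 0.624, -0.706, 0.654], [-0.004, -0.75, -0.661, 0.657], [0.0, 0.0, 0.0, 1.0]]
sleeve_thin 0.95 [337. 179. 360. 211.] [[ 0.479 -0.012  0.049]]
sleeve_thick 0.84 [250. 155. 274. 195.] [[ 0.668 -0.013  0.049]]
gauge 0.7 [255. 284. 327. 348.] [[0.49  0.267 0.018]]
tray 0.76 [304. 120. 370. 167.] [[ 0.572 -0.233  0.005]]
```

View pics/scene.png

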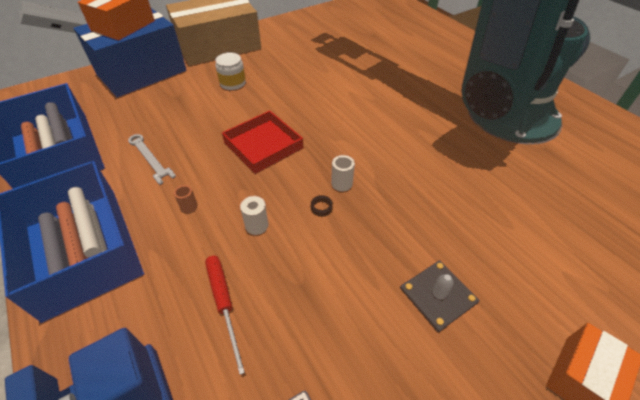

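View pics/side.png

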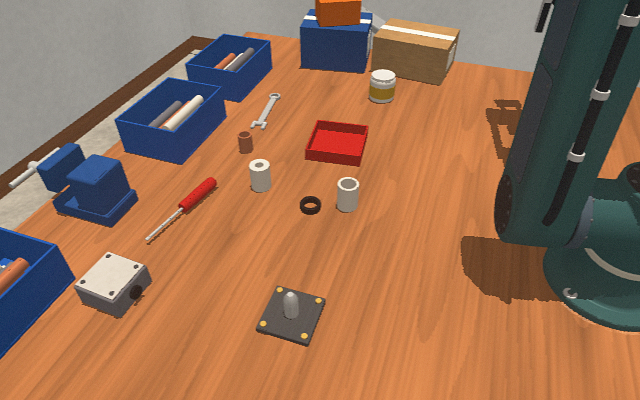

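Both views agree: the wide-bore sleeve is at scene (343,172), the thick one at (254,215), the gauge at (440,292) and the tray at (263,140). Next I'll fit the point clouds for exact positions.

```bash
python3 - <<'E'
from h import *
from scipy.optimize import least_squares
def fit(P,r,c0):
    s=least_squares(lambda c:np.hypot(P[:,0]-c[0],P[:,1]-c[1])-r,c0,loss='soft_l1',f_scale=.001)
    return s.x.round(4),len(P)
for n in("scene","side"):
    P,u,v=cloud(n,np.load(f"pics/{n}.npy"))
    for nm,c,r in(("thin",(.485,-.02),.022),("thick",(.68,-.02),.022),("pin",(.49,.26),.012)):
        near=np.hypot(P[:,0]-c[0],P[:,1]-c[1])<.06
        zr=(.012,.05) if r>.02 else (.016,.046)
        m=near&(P[:,2]>zr[0])&(P[:,2]<zr[1]); Q=P[m]
        print(n,nm,fit(Q,r,Q[:,:2].mean(0)),"top",np.percentile(P[near][:,2],99).round(4))
        t=near&(P[:,2]>.055);print("  top rim mid",((P[t].min(0)+P[t].max(0))/2).round(4) if t.any() else 0)
    m=(np.hypot(P[:,0]-.49,P[:,1]-.26)<.09)&(P[:,2]>.006)&(P[:,2]<.014)
    r=cv2.minAreaRect(P[m][:,:2].astype(np.float32)*1000);print(n,"base",r)
    m=(np.hypot(P[:,0]-.56,P[:,1]+.23)<.12)&(P[:,2]>.024)&(P[:,2]<.036)
    print(n,"tray",cv2.minAreaRect(P[m][:,:2].astype(np.float32)*1000))
E
```

```text
scene thin (array([ 0.4858, -0.0332]), 411) top 0.0625
  top rim mid [ 0.4863 -0.0322  0.0597]
scene thick (array([ 0.6808, -0.0306]), 335) top 0.0628
  top rim mid [ 0.6815 -0.0288  0.0596]
scene pin (array([0.4935, 0.2554]), 168) top 0.0604
  top rim mid [0.4961 0.2563 0.0594]
scene base ((493.9687805175781, 255.27914428710938), (92.45848083496094, 90.68814086914062), 0.8885476589202881)
scene tray ((568.7232666015625, -225.0628204345703), (131.51907348632812, 134.5328369140625), 7.372828960418701)
side thin (array([ 0.4865, -0.0336]), 391) top 0.0612
  top rim mid [ 0.4856 -0.0336  0.059 ]
side thick (array([ 0.6818, -0.031 ]), 288) top 0.0618
  top rim mid [ 0.6808 -0.0295  0.0592]
side pin (array([0.4949, 0.2547]), 160) top 0.0584
  top rim mid [0.4944 0.2559 0.0585]
side base ((494.19268798828125, 255.38966369628906), (90.09833526611328, 91.76858520507812), 0.6983702182769775)
side tray ((568.818115234375, -224.50546264648438), (130.09060668945312, 136.78721618652344), 6.900758743286133)
```

```bash
for i in 1 2; do :; done; python3 -m handwheel '[[[0,0,0],[0.4,0.38,0],0],[[0,0,0],[0.7,0.66,0],0],[[0,0,0],[0.7,0.66,0],0],[[0,0,0],[0.7,0.66,0],0],[[0,0,0],[0.7,0.66,0],0]]'
```

```text
time: 1.0
tool_pos: [0.3171, -0.3751, 0.2308]
ee_rot: [3.141, -0.0, 0.287]
wrist_force: [0.1, -0.8, 0.2]
width: 0.094
finger_force: 0.0
```

```bash
python3 -m handwheel '[[[0,0,0],[0.7,0.66,0],0],[[0,0,0],[0.7,0.66,0],0],[[0,0,0],[0.7,0.66,0],0],[[0,0,0],[0.7,0.66,0],0],[[0,0,0],[0.7,0.66,0],0]]'
```

```text
time: 1.5
tool_pos: [0.4923, -0.2098, 0.2308]
ee_rot: [3.141, -0.0, 0.288]
wrist_force: [-0.4, 0.0, -0.8]
width: 0.0942
finger_force: 0.0
```

```bash
python3 -m handwheel '[[[0,0,0],[0.7,0.66,0],0],[[0,0,0],[0.7,0.66,0],0],[[0,0,0],[0.7,0.66,0],0],[[0,0,0],[0.4,0.38,0],0],[[0,0,0],[0,0,0],0]]'
```

```text
time: 2.0
tool_pos: [0.618, -0.0902, 0.2294]
ee_rot: [-3.14, 0.0, 0.293]
wrist_force: [-0.1, -0.9, 0.2]
width: 0.0942
finger_force: 0.0
```

```bash
python3 -m handwheel '[[[0,0,0],[0.65,0.6,0],0],[[0,0,0],[0.61,0.59,0],0],[[0,0,0],[0,0,-0.7],0],[[0,0,0],[0,0,-0.7],0],[[0,0,0],[0,0,0],0]]'
```

```text
time: 2.5
tool_pos: [0.6753, -0.0342, 0.1533]
ee_rot: [-3.137, 0.012, 0.287]
wrist_force: [0.0, -0.0, -1.3]
width: 0.094
finger_force: 0.0
```

```bash
python3 - <<'E'
from h import *
o=robot.get_obs();im,d=robot.snapshot("wrist")
cv2.imwrite("pics/w1.png",im[:,:,::-1])
c=robot.calibration("wrist");K=np.array(c["mtx"]);H=np.array(c["hand_eye"])
from scipy.spatial.transform import Rotation as R
T=np.eye(4);T[:3,:3]=R.from_euler("xyz",o["ee_rot"]).as_matrix();T[:3,3]=o["tool_pos"];T=T@H
v,u=np.nonzero(d>0);z=d[v,u];P=np.c_[(u-K[0,2])/K[0,0]*z,(v-K[1,2])/K[1,1]*z,z]@T[:3,:3].T+T[:3,3]
m=(np.hypot(P[:,0]-.681,P[:,1]+.03)<.04)&(P[:,2]>.055)&(P[:,2]<.068)
Q=P[m];print(o["tool_pos"],len(Q),Q.min(0),Q.max(0),(Q.min(0)+Q.max(0))/2)
E
```

```text
[ 0.67533543 -0.0341898   0.15328396] 2031 [ 0.66207581 -0.05305976  0.05509493] [ 0.70501104 -0.00951239  0.06323808] [ 0.68354342 -0.03128608  0.05916651]
```

View pics/w1.png

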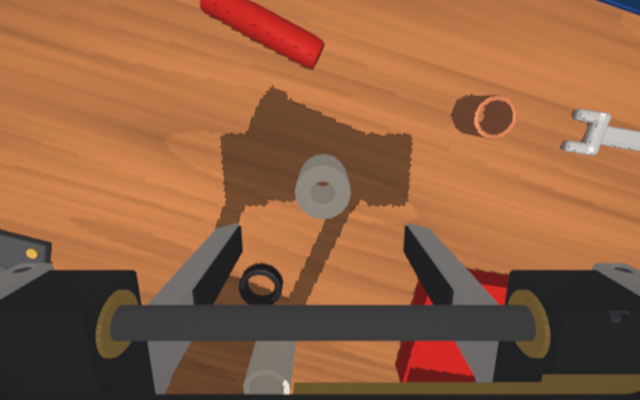

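The thick sleeve, with its small bore, sits between the fingers at (323,187).

```bash
python3 -m handwheel '[[[0,0,0],[0.06,0.04,-0.5],0],[[0,0,0],[0,0,-0.4],0],[[0,0,0],[0,0,0],0],[[0,0,0],[0,0,0],0]]'
```

```text
time: 2.95
tool_pos: [0.6828, -0.0327, 0.1179]
ee_rot: [3.14, -0.003, 0.287]
wrist_force: [1.0, -0.5, 0.7]
width: 0.094
finger_force: 0.0
```

```bash
python3 -m handwheel '[[[0,0,0],[0,0.02,-0.4],0],[[0,0,0],[0,0,-0.4],0],[[0,0,0],[0,0,-0.36],0],[[0,0,0],[0,0,-0.16],0],[[0,0,0],[0,0,0],0]]'
```

```text
time: 3.45
tool_pos: [0.6823, -0.0311, 0.0501]
ee_rot: [3.141, -0.0, 0.288]
wrist_force: [0.0, 0.0, 0.2]
width: 0.0939
finger_force: 0.0
```

```bash
python3 -m handwheel '[[[0,0,0],[0,0,0],0.3],[[0,0,0],[0,0,0],0.5],[[0,0,0],[0,0,0],0.7],[[0,0,0],[0,0,0],0.7],[[0,0,0],[0,0,0],0.7]]'
```

```text
time: 3.95
tool_pos: [0.6823, -0.0309, 0.0499]
ee_rot: [3.141, -0.001, 0.288]
wrist_force: [-0.0, 0.4, -0.1]
width: 0.0575
finger_force: 0.0
```

```bash
python3 -m handwheel '[[[0,0,0],[0,0,0],0.7],[[0,0,0],[0,0,0],0.7],[[0,0,0],[0,0,0],0.7],[[0,0,0],[0,0,0.2],0.7],[[0,0,0],[0,0,0.4],0.7]]'
```

```text
time: 4.45
tool_pos: [0.6806, -0.0307, 0.0777]
ee_rot: [-3.14, 0.005, 0.288]
wrist_force: [-0.2, 0.8, -0.5]
width: 0.0424
finger_force: 30.0
```

Gripped (44 mm nominal, 30 N).

```bash
python3 -m handwheel '[[[0,0,0],[0,0,0.6],0.7],[[0,0,0],[-0.2,-0.35,0.4],0.7],[[0,0,0],[-0.4,-0.7,0],0.7],[[0,0,0],[-0.4,-0.7,0],0.7],[[0,0,0],[-0.4,-0.7,0],0.7]]'
```

```text
time: 4.95
tool_pos: [0.6116, -0.1543, 0.1307]
ee_rot: [3.141, -0.001, 0.289]
wrist_force: [-0.3, -0.2, -0.9]
width: 0.0426
finger_force: 30.0
```

```bash
python3 -m handwheel '[[[0,0,0],[-0.4,-0.7,0],0.7],[[0,0,0],[-0.3,-0.45,0],0.7],[[0,0,0],[-0.17,-0.28,0],0.7],[[0,0,0],[0,0,0],0.7],[[0,0,0],[0,0,0],0.7]]'
```

```text
time: 5.45
tool_pos: [0.5692, -0.2243, 0.1298]
ee_rot: [-3.141, -0.001, 0.288]
wrist_force: [-0.3, -0.2, 0.2]
width: 0.0425
finger_force: 30.0
```

```bash
python3 -m handwheel '[[[0,0,0],[0,0,-0.4],0.7],[[0,0,0],[0,0,-0.5],0.7],[[0,0,0],[0,0,-0.4],0.7],[[0,0,0],[0,0,-0.16],0.7],[[0,0,0],[0,0,0],0.7]]'
```

```text
time: 5.95
tool_pos: [0.5689, -0.2233, 0.0556]
ee_rot: [-3.14, 0.001, 0.29]
wrist_force: [0.6, 0.6, 0.3]
width: 0.0428
finger_force: 30.0
```

```bash
python3 -m handwheel '[[[0,0,0],[0,0,0],0.35],[[0,0,0],[0,0,0],0.35],[[0,0,0],[0,0,0],0.35],[[0,0,0],[0,0,0.3],0.35],[[0,0,0],[0,0,0.6],0.35]]'
```

```text
time: 6.45
tool_pos: [0.567, -0.2242, 0.1001]
ee_rot: [-3.138, 0.004, 0.288]
wrist_force: [0.7, 0.1, 0.2]
width: 0.061
finger_force: 0.0
```

```bash
python3 -m handwheel '[[[0,0,0],[0,0,0.7],0.35],[[0,0,0],[0,0,0.6],0],[[0,0,0],[-0.2,0.5,0],0],[[0,0,0],[-0.35,0.8,0],0],[[0,0,0],[-0.35,0.8,0],0]]'
```

```text
time: 6.95
tool_pos: [0.5235, -0.1195, 0.1685]
ee_rot: [3.14, -0.003, 0.286]
wrist_force: [-0.0, 1.1, 0.9]
width: 0.0901
finger_force: 0.0
```

```bash
python3 -m handwheel '[[[0,0,0],[-0.35,0.8,0],0],[[0,0,0],[-0.25,0.6,0],0],[[0,0,0],[-0.13,0.3,-0.3],0],[[0,0,0],[0,0,-0.5],0],[[0,0,0],[0,0,0],0]]'
```

```text
time: 7.45
tool_pos: [0.4851, -0.034, 0.1249]
ee_rot: [-3.14, 0.004, 0.289]
wrist_force: [-1.0, -0.3, -0.4]
width: 0.0937
finger_force: 0.0
```

```bash
python3 - <<'E'
from h import *
im,d=robot.snapshot("scene");b=robot.boxes_of("sleeve_thick","scene")
cv2.imwrite("pics/s2.png",im[:,:,::-1]);print([(round(x["p"],2),x["bbox"]) for x in b])
P,u,v=cloud("scene",d);m=(np.hypot(P[:,0]-.569,P[:,1]+.225)<.05)&(P[:,2]>.05);Q=P[m];print(len(Q),Q.min(0),Q.max(0))
print(robot.get_obs()["tool_pos"])
E
```

```text
[]
313 [ 0.54691869 -0.2431329   0.05006801] [ 0.58984159 -0.19847878  0.06777486]
[ 0.48730905 -0.03509596  0.1276013 ]
```

View pics/s2.png

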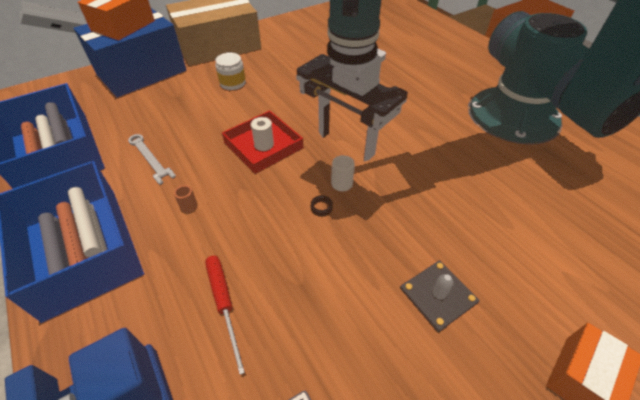

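The thick sleeve stands in the tray at (262,133), and the thin one is under the gripper at (343,172).

```bash
python3 -m handwheel '[[[0,0,0],[-0.02,0.03,-0.4],0],[[0,0,0],[0,0,-0.5],0],[[0,0,0],[0,0,-0.4],0],[[0,0,0],[0,0,-0.2],0.2],[[0,0,0],[0,0,0],0.4]]'
```

```text
time: 8.05
tool_pos: [0.486, -0.0338, 0.0513]
ee_rot: [-3.141, 0.001, 0.287]
wrist_force: [0.6, 0.5, -0.6]
width: 0.0815
finger_force: 0.0
```

```bash
python3 -m handwheel '[[[0,0,0],[0,0,0],0.7],[[0,0,0],[0,0,0],0.7],[[0,0,0],[0,0,0],0.7],[[0,0,0],[0,0,0],0.7],[[0,0,0],[0,0,0],0.7]]'
```

```text
time: 8.55
tool_pos: [0.4866, -0.0336, 0.0522]
ee_rot: [3.141, -0.001, 0.288]
wrist_force: [0.3, -0.1, 0.2]
width: 0.0434
finger_force: 30.0
```

```bash
python3 -m handwheel '[[[0,0,0],[0,0,0],0.7],[[0,0,0],[0,0,0],0.7]]'
```

```text
time: 8.75
tool_pos: [0.4866, -0.0336, 0.0521]
ee_rot: [3.141, -0.001, 0.288]
wrist_force: [-0.1, -0.6, 3.6]
width: 0.0434
finger_force: 30.0
```

```bash
python3 -m handwheel '[[[0,0,0],[0,0,0.3],0.7],[[0,0,0],[0,0,0.7],0.7],[[0,0,0],[0,0,0.7],0.7],[[0,0,0],[0,0.27,0.3],0.7],[[0,0,0],[0.04,0.6,0],0.7]]'
```

```text
time: 9.25
tool_pos: [0.4898, 0.0091, 0.1546]
ee_rot: [3.139, -0.005, 0.285]
wrist_force: [0.6, 0.4, -1.9]
width: 0.0433
finger_force: 30.0
```

```bash
python3 -m handwheel '[[[0,0,0],[0.04,0.8,0],0.7],[[0,0,0],[0.04,0.8,0],0.7],[[0,0,0],[0.04,0.8,0],0.7],[[0,0,0],[0,0.8,0],0.7],[[0,0,0],[0,0.8,0],0.7]]'
```

```text
time: 9.75
tool_pos: [0.4934, 0.2117, 0.1508]
ee_rot: [-3.141, 0.001, 0.288]
wrist_force: [0.1, -0.6, -1.4]
width: 0.0432
finger_force: 30.0
```

```bash
python3 -m handwheel '[[[0,0,0],[0,0.6,0],0.7],[[0,0,0],[0,0.3,0],0.7],[[0,0,0],[0,0,0],0.7],[[0,0,0],[0,0,0],0.7],[[0,0,0],[0,0,0],0.7]]'; python3 - <<'E'
from h import *
from scipy.optimize import least_squares
print(robot.get_obs()["tool_pos"])
for n in("scene","side"):
    im,d=robot.snapshot(n);cv2.imwrite(f"pics/{n}3.png",cv2.resize(im[200:400,180:500,::-1],None,fx=2,fy=2))
    P,u,v=cloud(n,d);m=(np.hypot(P[:,0]-.494,P[:,1]-.255)<.035)&(P[:,2]>.105)&(P[:,2]<.12);Q=P[m]
    s=least_squares(lambda c:np.hypot(Q[:,0]-c[0],Q[:,1]-c[1])-.022,[.494,.255],loss='soft_l1',f_scale=.001)
    print(n,len(Q),s.x,s.cost)
E
```

```text
time: 10.25
tool_pos: [0.4943, 0.2536, 0.1514]
ee_rot: [3.141, 0.001, 0.286]
wrist_force: [-0.5, -0.4, -1.0]
width: 0.0436
finger_force: 30.0
[0.49425624 0.25362556 0.15139183]
scene 192 [0.4924895  0.25452705] 1.9180419565553964e-05
side 170 [0.49372267 0.25419666] 2.428608222728119e-05
```

View pics/side3.png

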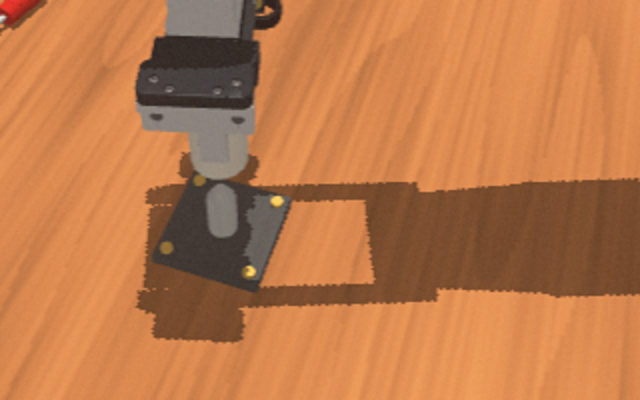

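The sleeve hangs upright over the pin, within about 1 mm of its axis (sleeve bottom at crop (218,170), pin at (222,210)).

```bash
python3 -m handwheel '[[[0,0,0],[0.02,0.015,-0.3],0.7],[[0,0,0],[0,0,-0.4],0.7],[[0,0,0],[0,0,-0.3],0.7],[[0,0,0],[0,0,-0.2],0.7],[[0,0,0],[0,0,0],0.7]]'
```

```text
time: 10.85
tool_pos: [0.4938, 0.2551, 0.0889]
ee_rot: [3.141, 0.005, 0.287]
wrist_force: [0.0, 0.2, -0.8]
width: 0.0436
finger_force: 30.0
```

```bash
python3 -m handwheel '[[[0,0,0],[0,0,-0.2],0.7],[[0,0,0],[0,0,-0.2],0.7],[[0,0,0],[0,0,-0.15],0.7],[[0,0,0],[0,0,0],0.7],[[0,0,0],[0,0,0],0.7]]'
```

```text
time: 11.35
tool_pos: [0.4951, 0.2559, 0.0639]
ee_rot: [3.141, 0.0, 0.288]
wrist_force: [0.4, 0.0, -0.6]
width: 0.0436
finger_force: 30.0
```

Bottom is about 2 mm above the base with no contact force, so I'll release, retreat and check.

```bash
python3 -m handwheel '[[[0,0,0],[0,0,-0.03],0.7],[[0,0,0],[0,0,0],0.35],[[0,0,0],[0,0,0],0.2],[[0,0,0],[0,0,0],0.2],[[0,0,0],[0,0,0.3],0.2]]'
```

```text
time: 11.85
tool_pos: [0.4935, 0.2552, 0.0758]
ee_rot: [3.141, 0.005, 0.288]
wrist_force: [-0.3, -0.3, -0.2]
width: 0.0721
finger_force: 0.0
```

```bash
python3 -m handwheel '[[[0,0,0],[0,0,0.7],0.2],[[0,0,0],[0,0,0.7],0.2],[[0,0,0],[0,-0.6,0.7],0.2],[[0,0,0],[0,-0.8,0],0.2],[[0,0,0],[0,-0.8,0],0.2]]'; python3 -m handwheel '[[[0,0,0],[0,-0.4,0],0.2],[[0,0,0],[0,0,0],0.2],[[0,0,0],[0,0,0],0.2]]'; python3 - <<'E'
from h import *
from scipy.optimize import least_squares
for n in("scene","side"):
    im,d=robot.snapshot(n);cv2.imwrite(f"pics/{n}4.png",im[:,:,::-1])
    P,u,v=cloud(n,d);a=np.hypot(P[:,0]-.494,P[:,1]-.255)<.04;Q=P[a&(P[:,2]>.025)&(P[:,2]<.06)]
    s=least_squares(lambda c:np.hypot(Q[:,0]-c[0],Q[:,1]-c[1])-.022,[.494,.255],loss='soft_l1',f_scale=.001)
    print(n,len(Q),s.x,"top",np.percentile(P[a][:,2],98))
    t=(np.hypot(P[:,0]-.569,P[:,1]+.225)<.05)&(P[:,2]>.05);print(P[t].min(0),P[t].max(0)) if t.any() else 0
E
```

```text
time: 12.35
tool_pos: [0.4962, 0.1453, 0.1862]
ee_rot: [3.141, -0.006, 0.289]
wrist_force: [-0.1, -0.6, -0.7]
width: 0.0751
finger_force: 0.0
time: 12.65
tool_pos: [0.4954, 0.126, 0.1836]
ee_rot: [-3.141, -0.002, 0.287]
wrist_force: [-0.3, 0.2, 0.6]
width: 0.0751
finger_force: 0.0
scene 524 [0.49398773 0.25697769] top 0.2982227457489909
[ 0.54619276 -0.24278654  0.0500213 ] [ 0.58987744 -0.19884421  0.06837979]
side 519 [0.49440675 0.25685371] top 0.29667489131319413
[ 0.54644685 -0.24280919  0.05005256] [ 0.56692792 -0.19891313  0.06705403]
```

View pics/side4.png

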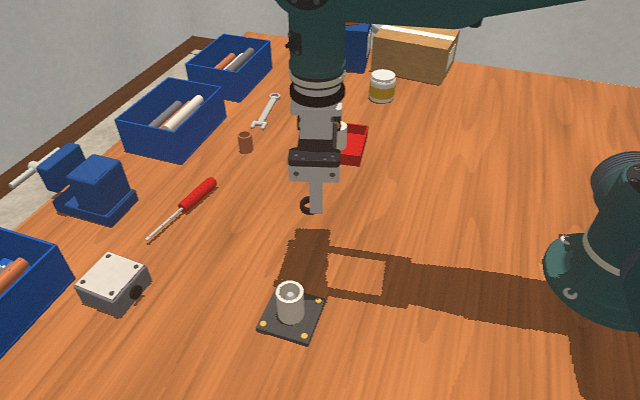

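The thin sleeve stands upright over the pin on the base at (290,302), the pin shows inside its bore, and the thick one is in the tray. I'll confirm the top height, then hand in.

```bash
python3 - <<'E'
from h import *
im,d=robot.snapshot("side");P,u,v=cloud("side",d)
a=(np.hypot(P[:,0]-.494,P[:,1]-.256)<.026)&(P[:,2]<.12)
top=np.percentile(P[a][:,2],97);print(top)
if top<.076: print(robot.close_job())
E
```

```text
0.07090954757569926
the job is handed in; nothing more can be done
None
```

The job is handed in: the thin sleeve is seated upright on the gauge base over the pin (top measured at 71 mm, 70 mm expected), the thick sleeve is standing in the reject tray, and the arm is clear of everything; the pass/fail result was not shown.

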